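# Swap the gauge pin for the keyed shaft and hold it home in the pulley

## Task

Pull the blue-headed gauge pin out of the pulley and stand it upright in the empty holder cup, letting go of it. Then take the keyed shaft from its cup, push it into the pulley bore, turn it until its key drops into the keyway, and keep pushing against the sprung pad until the collar sits on the hub; finish while still gripping the shaft and holding it pressed fully home. Leave the other things on the bench where they are.

Things in the scene. Friction and masses are not known exactly. Their poses are not given: they have to be found in the camera images.
- pulley_fixture: steel base plate 110x110x12 mm fixed to the bench, an aluminium toothed timing pulley clamped on it, bore upright. Origin: on the bore axis at bench height; z up. Toothed disc 74 mm across, up to 43 mm above the bench; hub boss on it 46 mm across, flat top at 78 mm. The keyway is on the fixture's own -x side (yaw 0: it faces the robot), an orange mark on the hub's top and side beside it
- pulley_mouth (a point): centre of the bore's mouth on the hub's top face, 78 mm above the bench. Bore 26 mm in diameter down to the sprung pad; keyway 10 mm wide, its back 18 mm from the axis, cut along the whole bore
- sprung_pad (a joint): brass disc in the bore, pushed down by what is pressed in: 0 = up, its top 26 mm above the bench; 0.008 = fully down, top 18 mm above the bench (so when the shaft's collar is on the hub). Its spring gives 4 N at 0 and 12 N fully down, so it lifts the shaft again if the push is let off
- keyed_shaft: steel shaft 106 mm long, 0.25 kg, upright in cup_a. Origin: centre of its bottom end; z towards the head. Rod 24 mm across up to 60 mm, bottom 4 mm tapering to 19 mm; collar 40 mm across from 60 to 66 mm; dark square head 20x20 mm from 66 to 106 mm, flats square to the shaft's x and y (grip here). Home: bottom end 18 mm above the bench, collar on the hub
- key_foot (a point): lower outer edge of the shaft's brass key. The key is on the shaft's own -x side, 8 mm wide, from 20 to 58 mm above the bottom end, out to 16 mm from the axis; orange marks on the collar's and head's top are on its side. The plain 20 mm below it enters the bore at any angle
- gauge_pin: plain aluminium pin 106 mm long, 0.12 kg, no key or collar, standing in the pulley bore on the sprung pad at the start. Origin: centre of its bottom end; z towards the head. Rod 24 mm across up to 66 mm, bottom 4 mm tapering to 19 mm; blue square head 20x20 mm from 66 to 106 mm, flats square to its x and y (grip here)
- cup_a: grey holder cup fixed to the bench, holding the keyed shaft at the start. Origin: centre of its underside on the bench. Foot 68 mm across, 8 mm thick; round pocket 27 mm in diameter, floor 8 mm and rim 26 mm above the bench, rim 40 mm across
- cup_b: a second cup, the same as cup_a in form and size, empty at the start: the gauge pin goes here
- flux_tin: white round tin, 61x56x27 mm, bystander
- din_connector: long narrow off-white connector strip, 10x94x12 mm, bystander
- capacitor: dark blue capacitor standing, 35 mm across, 51 mm tall, bystander
- heat_sink: finned heat sink, 40x60x29 mm, bystander
- side_cutters: red-handled side cutters lying flat, 47x144x10 mm, bystander
- cyan_plug: small cyan connector, 12x60x15 mm, bystander
Not all that is in view belongs to the job. Of the things shaped like the gauge_pin, the aluminium one is meant.

How it is judged:
By the outcome, as a careful person would: the job done as asked, in the order asked, and still so for the second after the job is handed in, while the arm keeps its last pose, push and grip.
It also fails if it takes over 51 s, if anything falls off the work surface, if the arm or the gripper's body presses on something with over 40 N, if the wrist force passes 120 N, or if a joint passes its speed limit or range.

## Robot

A 7-joint arm with a two-finger parallel gripper is mounted at the origin on a cart in front of the work surface, level with it; the furniture and walls round the work are solid. World frame = base frame: x ahead of the robot, y to its left, z up, the work surface at z = 0. Lengths are in m, angles in rad, forces in N, time in s.
With the tool pointing down it reaches from about 0.4 to 0.875 m from the base axis. Payload 4.4 kg.
Tool frame: the origin (TCP) lies on the centre line of the jaws, within the pads' length; the fingertips stand 22 mm ahead of it and the grasp point (between the pads) lies 3 mm ahead of it (bot.tips_ahead is the distance from the TCP to the fingertips, in m); z points along the fingers, y is the line along which they close (so a half turn about z gives the same grasp; the last joint's range is limited). The gripper opens to 85 mm and grips with 20 to 120 N. Pads are 22 mm wide; open, the fingers measure 114 mm over their backs; the gripper's body (76 mm by 85 mm) begins 54 mm behind the grasp point. The pads swing forward as they close: fully open they stand 13 mm farther back than shut.
Start: joints at [-1.364, 0.628, 0.038, 1.517, -0.027, 0.996, -0.02], TCP at [0.175, 0.626, 0.253] pointing down, gripper open.
Joint ranges: [-3.06, 3.06], [-0.37, 2.12], [-1.25, 1.32], [0.18, 2.47], [-1.1, 4.24], [0.23, 1.98], [-2.94, 2.94]. Speed limits (rad/s): [2.57, 2.57, 3.14, 3.14, 3.14, 3.14, 3.14].

## Interface

Orientations are given as a rotation vector (axis times angle).
In Python, from plant import bot gives the robot as it stands.
- The arm moves only by the tool arm_command, never from a script. Its arguments are lists of equal length, an entry for each row: "grip": the opening, from 0 (shut) to 1 (fully open); "offset": the shift along the tool's x, y, z in normalised numbers (1 is 1 m), a list of three; "spin": the turn about the tool's z in parts of the range, where 1.0 means 180 degrees. A call has 1 to 20 rows; each row is the pose to reach, as a shift and turn from the pose commanded when the call began, along the tool's axes at that moment; what a row does not reach only later rows make up. A row lasts 1/8 s, in which the tool goes at most 62.5 mm and 10.7 degrees, less where a joint would pass 70% of its speed; a pose out of reach is approached as far as the arm can. A shift or turn number past 1, either way, is cut back to 1. A call with a gripper value outside its range is refused whole. The fingers move at their own pace and stop on an object; "grip_force" is the grip in N (left out, the last holds). Time passes only in rows, so rows that repeat a pose let the fingers close. It gives the time, the measured TCP pose, the force, the opening and the grip force at its end, in the units of the state.
- bot.sense(): the state, without advancing time (a new reading comes with each control period).
- bot.snapshot(name): name is "scene" or "top"; returns the picture (400x640x3 uint8, blue, green, red); there is no depth.
- bot.get_calibration(name): a dict with "K" (3x3 intrinsics, pixels), "position" and "attitude" of the camera in the world. Camera axes: x right, y down, z forward; pixel columns grow to the right and rows downward; lengths in m; the calibration is good to about 2 mm. A picture is of the moment at which its call begins. get_calibration takes no time and is no camera call.
- bot.close_job(): hands the job in; it is judged then, once.
Trained networks look in the newest picture that a camera, given by its name, has taken for a name from the list of things; names that differ only in an ending like _2 or _b are one class to them, and where a whole thing is asked for, a point or a joint stands for the part that bears it (a point fixed in the world has none). Each returns a list of dicts, best first, with "score" (0 to 1); they miss things now and then, are a little off and sometimes report something else, mostly with a low value. They report only what shows in the picture. A call takes as long as a camera call. They do not tell look-alikes from the thing itself.
- bot.trace(camera, query): "pixels" (400x640 bool, what is visible of it) and "rect" ([left, top, width, height] in pixels, round what is visible of it).
- bot.landmark_of(camera, query): "location" ([row, column] in pixels: a listed point, or the origin of a listed thing).
The state is a dict: "t": time; "joint_positions": joint angles; "dq": joint speeds; "effort": joint torques, N m; "ee_pos": TCP position; "tcp_rot": TCP orientation; "wrist_force": force on the tool from outside, world axes, zero at the start; "wrist_torque": the same for the moment, N m; "width": finger opening in m; "gripper_force": force on a finger pad.
Only numpy, scipy, OpenCV 4.12 (cv2) and the standard library are available. Lean on these libraries where they do the work, as an engineer would, in place of code of your own. Each camera call takes 0.05 s, during which the arm holds its last target. There are 200 camera calls.

## Working session

There is one attempt and no reset: what is moved stays moved. The work goes in short steps, Python scripts to look and compute and a tool call to move; the robot and the scene stay as the last step left them, time stands still between calls to the robot, and variables do not carry over. Pictures are saved under pics/ and viewed, at most 10 in all, crops included, and the job is handed in when it is done.

Besides the shell and the picture viewer there is one more tool, called by a JSON object that holds its "op" and its "data". arm_command: Moves the arm, as the interface text tells. Its arguments: {"type":"object","properties":{"grip":{"type":"array","items":{"type":"number"}},"offset":{"type":"array","items":{"type":"array","items":{"type":"number"}}},"spin":{"type":"array","items":{"type":"number"}},"grip_force":{"type":"number"}},"required":["grip","offset","spin"]}

```bash
mkdir -p pics; ls; cat > h.py <<'E'
import numpy as np, cv2
from scipy.spatial.transform import Rotation as R
from plant import bot
def cam(n):
    c=bot.get_calibration(n); A=np.array(c["attitude"],float)
    if A.size==3: A=R.from_rotvec(A.ravel()).as_matrix()
    return np.array(c["K"]),np.array(c["position"]),A
def proj(n,p):
    K,o,A=cam(n); q=K@(A.T@(np.asarray(p)-o)); return q[:2]/q[2]  # col,row
def ray(n,uv):
    K,o,A=cam(n); d=A@np.linalg.inv(K)@np.array([uv[0],uv[1],1.]); return o,d/np.linalg.norm(d)
def atz(n,uv,z):
    o,d=ray(n,uv); return o+d*(z-o[2])/d[2]
def tri(a,ua,b,ub):
    o,d=ray(a,ua); p,e=ray(b,ub)
    s,t=np.linalg.lstsq(np.c_[d,-e],p-o,rcond=None)[0]
    x,y=o+s*d,p+t*e; return (x+y)/2,np.linalg.norm(x-y)
E
python3 - <<'E'
from h import *
np.set_printoptions(precision=4,suppress=True)
for n in("scene","top"):
    im=bot.snapshot(n); cv2.imwrite(f"pics/{n}0.png",im); print(n,bot.get_calibration(n))
    for q in["pulley_mouth","key_foot","keyed_shaft","gauge_pin","cup_a","pulley_fixture"]:
        print(q,[(np.round(r["location"],1).tolist(),round(r["score"],2)) for r in bot.landmark_of(n,q)])
print(bot.sense())
E
```

```text
pics
scene {'K': array([[484.9208,   0.    , 321.6682],
       [  0.    , 484.9208, 200.3712],
       [  0.    ,   0.    ,   1.    ]]), 'position': array([-0.1341, -1.069 ,  0.7812]), 'attitude': array([-2.011 ,  0.5331, -0.3486])}
pulley_mouth [([240.4, 345.2], 0.67), ([228.8, 315.9], 0.45)]
key_foot [([221.0, 309.5], 0.66)]
keyed_shaft [([228.2, 316.5], 0.85), ([196.7, 242.8], 0.54), ([241.3, 346.6], 0.17)]
gauge_pin [([285.1, 371.4], 0.75)]
cup_a [([214.7, 279.1], 0.78), ([230.7, 313.8], 0.64)]
pulley_fixture [([265.8, 342.6], 0.97)]
top {'K': array([[419.6741,   0.    , 322.4344],
       [  0.    , 419.6741, 190.7315],
       [  0.    ,   0.    ,   1.    ]]), 'position': array([0.2941, 0.0434, 1.1503]), 'attitude': array([-2.0738,  2.1318, -0.2458])}
pulley_mouth [([211.1, 399.6], 0.65)]
key_foot [([213.8, 327.0], 0.7), ([216.9, 394.4], 0.52)]
keyed_shaft [([158.2, 356.8], 0.66), ([255.5, 177.1], 0.6), ([208.8, 324.7], 0.45)]
gauge_pin [([215.8, 395.5], 0.51), ([214.8, 434.2], 0.5)]
cup_a [([232.1, 266.1], 0.79), ([214.0, 324.6], 0.69), ([216.0, 395.8], 0.36)]
pulley_fixture [([216.0, 393.1], 0.77), ([214.2, 327.5], 0.63)]
{'t': 0.7, 'joint_positions': array([-1.3638,  0.6284,  0.0385,  1.5174, -0.027 ,  0.9963, -0.02  ]), 'dq': array([-0.0017,  0.0008,  0.0001, -0.0013,  0.0011,  0.0024,  0.0001]), 'effort': array([ -0.0005, -56.3109,   1.225 , -19.3752,   0.0108,   0.0013,
        -0.    ]), 'ee_pos': array([0.1751, 0.626 , 0.2533]), 'tcp_rot': array([-0.4273, -3.1124, -0.0001]), 'wrist_force': array([-0.5624,  0.148 ,  0.9275]), 'wrist_torque': array([-0.0345,  0.0316, -0.0161]), 'gripper_force': 0.0, 'width': 0.08548768380431364}
```

View pics/scene0.png

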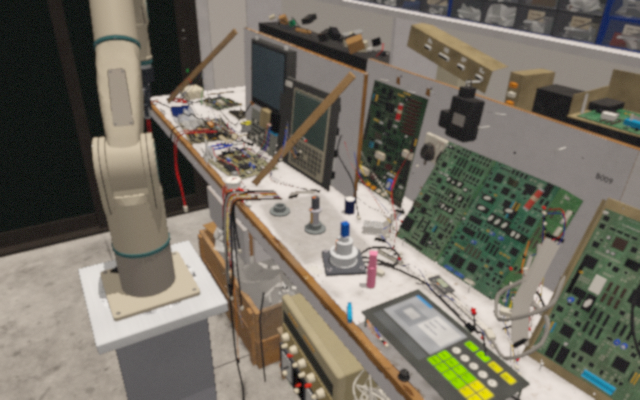

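View pics/top0.png

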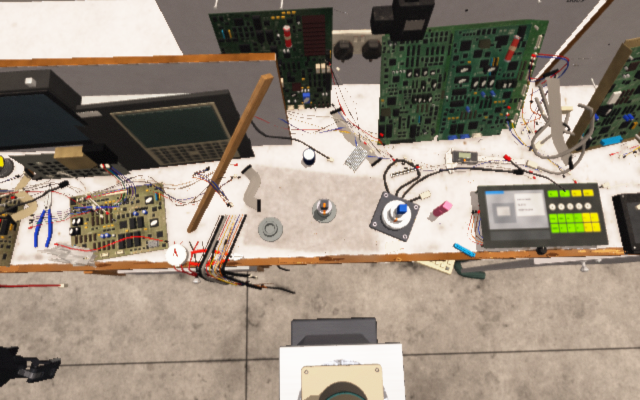

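The scene view shows the pulley with the blue pin at (345,255), the shaft in cup_a at (315,215), the empty cup at (280,209), and a pink look-alike at (372,270). In the top view these are at (397,213), (325,208), (270,229) and (441,210). I'll enlarge both to measure.

```bash
python3 - <<'E'
import cv2,numpy as np
t=cv2.imread("pics/top0.png");s=cv2.imread("pics/scene0.png")
r=lambda im,x,y,w,h,k:cv2.resize(im[y:y+h,x:x+w],None,fx=k,fy=k,interpolation=cv2.INTER_CUBIC)
a=r(t,250,185,100,75,4);b=r(t,370,185,100,75,4)
c=r(s,265,185,100,75,4);d=r(s,310,210,100,75,4)
cv2.imwrite("pics/crop1.png",np.vstack([np.hstack([a,b]),np.hstack([c,d])]))
E
```

```text
(no output)
```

View pics/crop1.png

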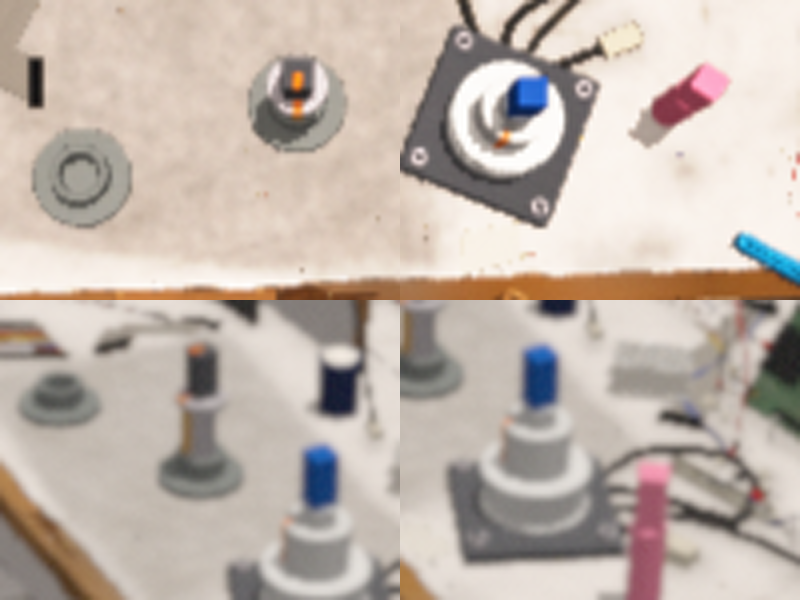

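The crop confirms three things: the shaft's orange marks face roughly the robot, the hub mark sits toward the lower edge of the plate (which is yawed about 20°), and cup_b's pocket is empty. Next I'll fit silhouettes from both views.

```bash
cat > fit.py <<'E'
from h import *
from scipy.optimize import minimize
C={n:cam(n) for n in("scene","top")}
def cyl(r,z0,z1): 
    a=np.linspace(0,2*np.pi,32,endpoint=False); return np.array([[r*np.cos(t),r*np.sin(t),z] for t in a for z in(z0,z1)])
def box(h,z0,z1): return np.array([[sx*h,sy*h,z] for sx in(-1,1) for sy in(-1,1) for z in(z0,z1)])
S=4
def uv(n,P):
    K,o,A=C[n]; q=(P-o)@A@K.T; return q[:,:2]/q[:,2:]
def render(n,parts,p,roi):
    x,y,yaw,dz=p; T=R.from_euler("z",yaw).as_matrix(); m=np.zeros((roi[3]*S,roi[2]*S),np.uint8)
    for P in parts:
        u=uv(n,P@T.T+[x,y,dz]); u=(u+.5-np.array(roi[:2]))*S
        cv2.fillConvexPoly(m,cv2.convexHull((u*16).astype(np.int32)),1,shift=4)
    return m>0
def fit(parts,masks,p0,free,ign=None):
    rois={};up={}
    for n,m in masks.items():
        ys,xs=np.nonzero(m); r=[xs.min()-8,ys.min()-8,np.ptp(xs)+17,np.ptp(ys)+17]; r=[int(v) for v in r]; rois[n]=r
        f=lambda mm: cv2.resize(mm[r[1]:r[1]+r[3],r[0]:r[0]+r[2]].astype(np.float32),None,fx=S,fy=S)>.5
        up[n]=(f(m),~f(ign[n]) if ign else np.ones((r[3]*S,r[2]*S),bool))
    def cost(q,full=False):
        p=np.array(p0,float);p[free]+=q*np.array([.01,.01,.3,.01])[free];c=[]
        for n in masks:
            a=render(n,parts,p,rois[n]);b,w=up[n];c.append(1-(a&b&w).sum()/((a|b)&w).sum())
        return (p,c) if full else sum(c)
    q=np.zeros(len(free))
    for k in(1,.4,.4):
        q=minimize(cost,q,method="Nelder-Mead",options=dict(initial_simplex=np.vstack([q,q+k*np.eye(len(q))]),xatol=1e-3,fatol=1e-4)).x
    return cost(q,True)
E
cat > m1.py <<'E'
from fit import *
np.set_printoptions(precision=4,suppress=True)
im={n:bot.snapshot(n) for n in C}
def near(n,q,pt):
    best=None
    for r in bot.trace(n,q):
        m=r["pixels"];ys,xs=np.nonzero(m); d=np.hypot(xs.mean()-pt[0],ys.mean()-pt[1])
        if d<15 and (best is None or r["score"]>best[0]): best=(r["score"],m)
    print(n,q,best and (round(best[0],2),best[1].sum()));return best and best[1]
hsv={n:cv2.cvtColor(im[n],cv2.COLOR_BGR2HSV) for n in im}
def win(m,x,y,w,h):
    o=np.zeros_like(m);o[y:y+h,x:x+w]=m[y:y+h,x:x+w];return o
blue={n:cv2.inRange(hsv[n],(100,120,40),(130,255,255))>0 for n in im}
blue={"scene":win(blue["scene"],335,215,20,30),"top":win(blue["top"],390,195,25,25)}
print("pin feet guess",tri("scene",(342.6,265.8),"top",(395.06,215.1)))
g=tri("scene",(342.6,265.8),"top",(395.06,215.1))[0]
print("cup_a",tri("scene",(314.9,228.4),"top",(323.9,210.6)),"cup_b",tri("scene",(279.6,210.1),"top",(269.9,229.1)))
ga=tri("scene",(314.9,228.4),"top",(323.9,210.6))[0];gb=tri("scene",(279.6,210.1),"top",(269.9,229.1))[0]
print("pinhead",fit([box(.01,.066,.106)],blue,[g[0],g[1],-.3,.026],[0,1,2,3]))
pm={"scene":near("scene","pulley_fixture",(343,258)),"top":near("top","pulley_fixture",(395,214))}
full=[box(.055,0,.012),cyl(.037,.012,.043),cyl(.023,.043,.078)]
ign={n:cv2.dilate(blue[n].astype(np.uint8),np.ones((9,7)))>0 for n in blue}
if all(m is not None for m in pm.values()):print("pulley",fit(full,pm,[g[0],g[1],-.35,0],[0,1,2,3],ign))
cm={"scene":near("scene","cup_b",(280,209)),"top":near("top","cup_b",(270,229))}
if all(m is not None for m in cm.values()):print("cup_b",fit([cyl(.034,0,.008),cyl(.02,.008,.026)],cm,[gb[0],gb[1],0,0],[0,1,3]))
sm={"scene":near("scene","keyed_shaft",(316,214)),"top":near("top","keyed_shaft",(324,206))}
if all(m is not None for m in sm.values()):
  print("shaft",fit([cyl(.012,.018,.06),cyl(.02,.06,.066),box(.01,.066,.106)],sm,[ga[0],ga[1],0,.008],[0,1,2,3]))
# dark head of shaft
dk={n:(im[n].max(2)<110) for n in im}; og={n:cv2.inRange(hsv[n],(3,130,120),(20,255,255))>0 for n in im}
for n,w,w2 in(("scene",(308,194,15,22),0),("top",(315,195,20,20),0)):
    dk[n]=win(dk[n],*w); print(n,dk[n].sum(),"orange",[(c.round(2).tolist(),int(s[4])) for c,s in zip(*[cv2.connectedComponentsWithStats(win(og[n],300,190,120,70).astype(np.uint8))[i][1:] for i in(3,2)])])
np.savez("m.npz",**{n+k:v for k,d in(("im",im),) for n,v in d.items()})
E
python3 m1.py
```

```text
pin feet guess (array([ 0.4849, -0.1659, -0.0056]), np.float64(0.0038037022932121043))
cup_a (array([0.505 , 0.0307, 0.0023]), np.float64(0.003559105491349493)) cup_b (array([0.4574, 0.1801, 0.0055]), np.float64(0.0044089019751254906))
pinhead (array([ 0.4843, -0.1632, -0.6049,  0.0229]), [np.float64(0.354118194509074), np.float64(0.2716192687173534)])
scene pulley_fixture (0.65, np.int64(1296))
top pulley_fixture (0.55, np.int64(1519))
pulley (array([ 0.4825, -0.1625, -0.4328,  0.0015]), [np.float64(0.05226773786725214), np.float64(0.03450745199838878)])
scene cup_b (0.61, np.int64(219))
top cup_b (0.67, np.int64(506))
cup_b (array([ 0.4578,  0.1811,  0.    , -0.0003]), [np.float64(0.12125786163522012), np.float64(0.043705868030192385)])
scene keyed_shaft (0.8, np.int64(298))
top keyed_shaft None
scene 71 orange [([391.21, 195.93], 14), ([313.5, 197.0], 2)]
top 62 orange [([324.0, 204.69], 13), ([323.7, 211.8], 10), ([395.14, 219.86], 7), ([380.1, 257.1], 392), ([309.81, 258.36], 42), ([322.0, 257.0], 3)]
```

```bash
cat > m2.py <<'E'
from fit import *
np.set_printoptions(precision=4,suppress=True)
d=np.load("m.npz");im={n:d[n+"im"] for n in C}
c=lambda X,Y:(370+(X-400)/4-.375,185+Y/4-.375)
B=[atz("top",c(*p),.012)[:2] for p in((464,39),(584,88),(540,205),(419,156))]
print("bolts",np.array(B),"ctr",np.mean(B,0)); e=[B[1]-B[0],B[2]-B[1],B[3]-B[2],B[0]-B[3]]
print("edge yaw deg mod90",[np.degrees(np.arctan2(*v[::-1]))%90 for v in e])
print("hub mark",atz("top",(395.14,219.86),.078),"collar mark",atz("top",(323.7,211.8),.074),"head mark",atz("top",(324,204.69),.114))
hue={n:cv2.cvtColor(im[n],cv2.COLOR_BGR2HSV) for n in im}
bl={n:((im[n][...,0].astype(int)-im[n][...,2])>45) for n in im}
W={"scene":(335,215,20,30),"top":(390,195,25,25)}
for n,(x,y,w,h) in W.items():
    o=np.zeros_like(bl[n]);o[y:y+h,x:x+w]=bl[n][y:y+h,x:x+w];bl[n]=o;ys,xs=np.nonzero(o);print(n,o.sum(),xs.min(),xs.max(),ys.min(),ys.max())
for y0 in(-.7,-.4,-.1):print("pin",fit([box(.01,.066,.106)],bl,[.4825,-.1625,y0,.026],[0,1,2,3]))
# shaft head: dark or orange in top & scene windows
sh={}
for n,(x,y,w,h) in {"scene":(308,194,15,16+6),"top":(315,195,20,16)}.items():
    m=(im[n].max(2)<125)|(cv2.inRange(hue[n],(3,110,100),(22,255,255))>0); o=np.zeros_like(m);o[y:y+h,x:x+w]=m[y:y+h,x:x+w]
    k,l,s,_=cv2.connectedComponentsWithStats(o.astype(np.uint8)); o=l==1+s[1:,4].argmax();sh[n]=o;ys,xs=np.nonzero(o);print(n,o.sum(),xs.min(),xs.max(),ys.min(),ys.max())
for y0 in(-.3,0,.3):print("shaft",fit([box(.01,.066,.106)],sh,[.505,.031,y0,.008],[0,1,2,3]))
out=[]
for n,(x,y,w,h) in {"scene":(262,185,100,100),"top":(250,180,165,75)}.items():
    k=6 if n=="scene" else 4
    k=4
    g=cv2.resize(im[n][y:y+h,x:x+w],None,fx=k,fy=k,interpolation=cv2.INTER_CUBIC)
    def dr(P,p,col):
        T=R.from_euler("z",p[2]).as_matrix();u=(uv(n,P@T.T+[p[0],p[1],p[3]])+.5-[x,y])*k
        cv2.polylines(g,[cv2.convexHull(u.astype(np.int32))],True,col,1)
    pu=[.4825,-.1625,-.40,0]
    dr(box(.055,0,.012),pu,(0,0,255));dr(cyl(.023,.078,.0781),pu,(0,0,255));dr(box(.01,.132,.1321),pu,(0,255,255))
    sp=[.505,.031,0,.008];dr(cyl(.02,.066,.0661),sp,(0,0,255));dr(box(.01,.106,.1061),sp,(0,255,255));dr(cyl(.034,-.008,-.0079),sp,(0,255,0))
    sp=[.4578,.1811,0,0];dr(cyl(.034,0,.0001),sp,(0,255,0));dr(cyl(.0135,.026,.0261),sp,(0,0,255))
    out.append(g)
cv=np.zeros((600,800,3),np.uint8);
g=out[1];cv[:g.shape[0],:g.shape[1]]=g
g=out[0][60:330];cv[300:300+g.shape[0],:g.shape[1]]=g
cv2.imwrite("pics/ov1.png",cv)
E
python3 m2.py
```

```text
bolts [[ 0.5427 -0.1413]
 [ 0.5058 -0.222 ]
 [ 0.4259 -0.1858]
 [ 0.4617 -0.1054]] ctr [ 0.484  -0.1636]
edge yaw deg mod90 [np.float64(65.43698375545799), np.float64(65.63168414322519), np.float64(65.9835477337412), np.float64(66.1373981029671)]
hub mark [ 0.4603 -0.151   0.078 ] collar mark [0.4872 0.0328 0.074 ] head mark [0.4981 0.0319 0.114 ]
scene 101 341 348 221 236
top 87 397 406 204 213
pin (array([ 0.4842, -0.1632, -0.5915,  0.0253]), [np.float64(0.2645161290322581), np.float64(0.23831242873432157)])
pin (array([ 0.4844, -0.1631, -0.59  ,  0.0259]), [np.float64(0.26485490557346847), np.float64(0.2400228050171037)])
pin (array([ 0.4842, -0.163 , -0.5896,  0.026 ]), [np.float64(0.26417704011065), np.float64(0.2442057659694743)])
scene 82 311 318 197 209
top 74 320 327 200 210
shaft (array([ 0.5029,  0.0326, -0.1087,  0.004 ]), [np.float64(0.37392138063279), np.float64(0.1765942536790469)])
shaft (array([ 0.503 ,  0.0326, -0.11  ,  0.0036]), [np.float64(0.3744599135861738), np.float64(0.1749824314827828)])
shaft (array([0.5058, 0.0317, 1.0575, 0.0009]), [np.float64(0.2382075471698113), np.float64(0.31417863835103066)])
```

View pics/ov1.png

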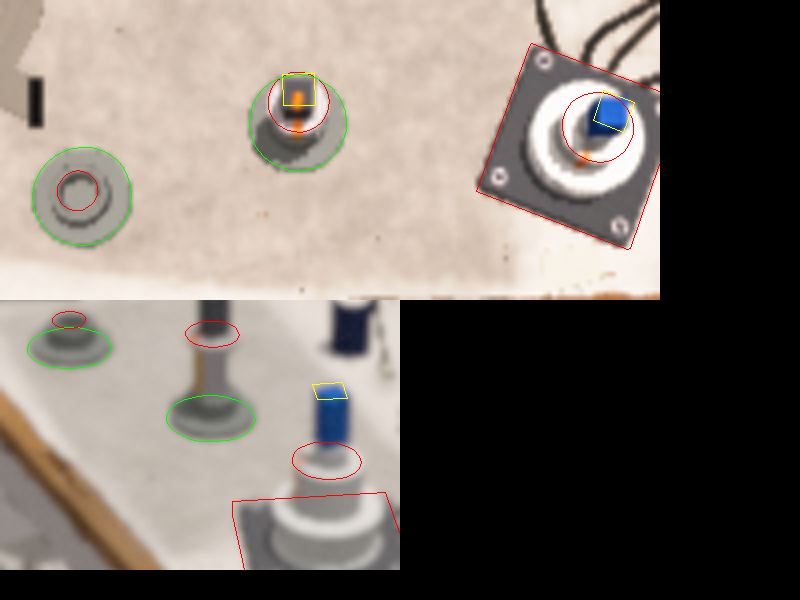

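The overlay agrees with the feet and base plate (cup_b at (82,197), plate corners within 1 px). The head yaws are still unclear, so I'll zoom in on them.

```bash
python3 - <<'E'
from fit import *
d=np.load("m.npz");im={n:d[n+"im"] for n in C}
k=12;W=[("top",(386,196,32,25),(.4835,-.163,.026)),("top",(308,192,32,25),(.504,.0318,.008)),("scene",(330,212,32,25),(.4835,-.163,.026)),("scene",(300,188,32,25),(.504,.0318,.008))]
t=[]
for n,(x,y,w,h),p in W:
    t.append(cv2.resize(im[n][y:y+h,x:x+w],None,fx=k,fy=k,interpolation=cv2.INTER_CUBIC))
cv2.imwrite("pics/z.png",np.vstack([np.hstack(t[:2]),np.hstack(t[2:])]))
E
```

```text
(no output)
```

View pics/z.png

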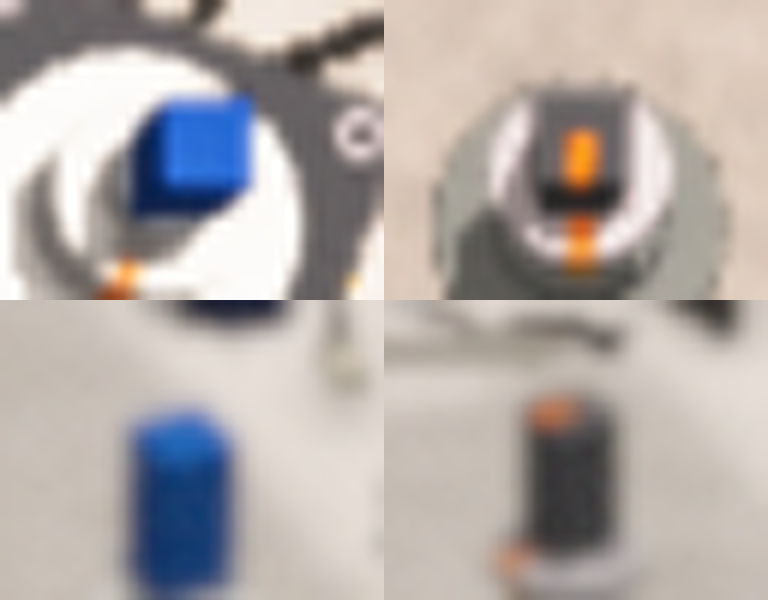

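Top face centres are about (402.8,207.5) for the pin and (324.3,203.2) for the shaft. Both heads look nearly image-aligned in the top view, with the shaft's mark towards the robot.

```bash
python3 - <<'E'
from h import *
np.set_printoptions(precision=4,suppress=True)
print("pin top",atz("top",(402.8,207.5),.132),"shaft top",atz("top",(324.3,203.2),.114))
for p in([.484,-.163,.132],[.504,.032,.114]):
    print(proj("top",p),proj("top",np.add(p,[-.01,0,0]))-proj("top",p),proj("top",np.add(p,[0,.01,0]))-proj("top",p),proj("scene",p))
# pulley mouth / pin top two-view height
# pin top centre scene crop (182,440): 
print(tri("scene",(330+180/12-.46,212+(440-300)/12-.46),"top",(402.8,207.5)),tri("scene",(300+(568-384)/12-.46,188+(412-300)/12-.46),"top",(324.3,203.2)))
s=bot.sense();print(R.from_rotvec(s["tcp_rot"]).as_matrix())
E
```

```text
pin top [ 0.4821 -0.1621  0.132 ] shaft top [0.5019 0.031  0.114 ]
[403.0903 206.7544] [0.2889 3.9866] [-4.0416  0.1093] [344.6213 222.2482]
[323.8958 202.3915] [0.1138 3.8999] [-3.9693  0.1069] [314.3484 196.1817]
(array([ 0.4832, -0.163 ,  0.1291]), np.float64(0.0011708111217486857)) (array([0.5035, 0.0305, 0.1122]), np.float64(0.0026235047621320636))
[[-0.963   0.2695 -0.    ]
 [ 0.2695  0.963   0.    ]
 [ 0.      0.     -1.    ]]
```

```bash
cat >> h.py <<'E'
def plan(W):  # world targets (x,y,z,alpha deg of tool y) -> offsets mm, spin
    s=bot.sense();M=R.from_rotvec(s["tcp_rot"]).as_matrix();a=np.degrees(np.arctan2(M[1,1],M[0,1]))
    print("t",s["t"],"pos",s["ee_pos"].round(4),"alpha",a.round(2),"tilt",M[:,2].round(3),"F",s["wrist_force"].round(1),"T",s["wrist_torque"].round(2),"w",round(s["width"],4))
    for w in W: print((M.T@(np.array(w[:3])-s["ee_pos"])*1000).round(1),"spin",round((a-w[3]+180)%360-180,1))
E
python3 - <<'E'
from h import *
plan([(.30,.40,.30,74.4),(.42,.15,.30,0),(.483,-.163,.30,0),(.483,-.163,.16,0)])
E
```

```text
t 1.1 pos [0.1751 0.626  0.2533] alpha 74.36 tilt [-0.  0. -1.] F [ 0.6 -0.4  0.7] T [-0.03  0.02  0.02] w 0.0856
[-181.1 -184.   -46.7] spin -0.0
[-364.1 -392.4  -46.7] spin 74.4
[-509.1 -676.8  -46.7] spin 74.4
[-509.1 -676.8   93.3] spin 74.4
```

Careful with the scale: turns go in shares of 180 degrees. That gives: 74.4 degrees is 0.4133.

{"op": "arm_command", "data": {"grip": [0.6,0.6,0.6,0.6,0.6,0.6,0.6,0.6,0.6,0.6,0.6,0.6,0.6,0.6,0.6,0.6,0.6,0.6,0.6,0.6], "offset": [[-0.181,-0.184,-0.047],[-0.181,-0.184,-0.047],[-0.181,-0.184,-0.047],[-0.181,-0.184,-0.047],[-0.181,-0.184,-0.047],[-0.364,-0.392,-0.047],[-0.364,-0.392,-0.047],[-0.364,-0.392,-0.047],[-0.364,-0.392,-0.047],[-0.364,-0.392,-0.047],[-0.509,-0.677,-0.047],[-0.509,-0.677,-0.047],[-0.509,-0.677,-0.047],[-0.509,-0.677,-0.047],[-0.509,-0.677,-0.047],[-0.509,-0.677,-0.047],[-0.509,-0.677,0.053],[-0.509,-0.677,0.073],[-0.509,-0.677,0.073],[-0.509,-0.677,0.073]], "spin": [0,0,0,0.0556,0.1111,0.1667,0.2222,0.2778,0.3333,0.3889,0.4133,0.4133,0.4133,0.4133,0.4133,0.4133,0.4133,0.4133,0.4133,0.4133], "grip_force": 40}}

```text
t: 3.6
ee_pos: [0.484, -0.1633, 0.182]
tcp_rot: [2.22, 2.22, 0.002]
wrist_force: [0.3, 0.3, 0.6]
width: 0.0513
gripper_force: 0.0
```

```bash
python3 - <<'E'
from h import *
plan([(.483,-.163,.118,0)]);print(bot.sense()["joint_positions"].round(2))
out=[]
for n,(x,y,w,h) in {"scene":(290,170,100,75),"top":(350,170,100,75)}.items():
    out.append(cv2.resize(bot.snapshot(n)[y:y+h,x:x+w],None,fx=4,fy=4,interpolation=cv2.INTER_CUBIC))
cv2.imwrite("pics/a.png",np.hstack(out))
E
```

```text
t 3.6 pos [ 0.484  -0.1633  0.182 ] alpha -0.0 tilt [ 0.002 -0.001 -1.   ] F [0.3 0.3 0.6] T [-0.01 -0.02  0.02] w 0.0513
[ 0.3 -1.1 64. ] spin -0.0
[-0.02  0.57  0.43  1.99 -0.37  0.66  0.65]
```

View pics/a.png

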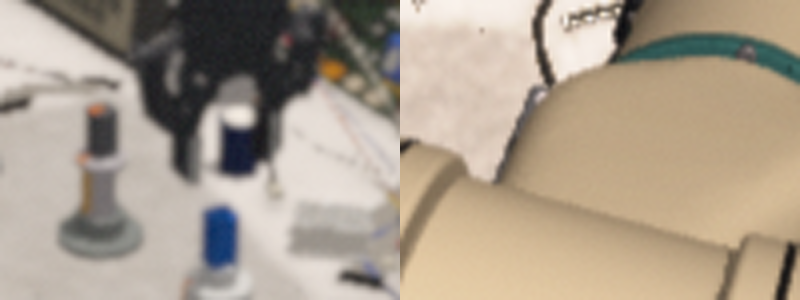

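The scene crop shows the fingers at (185,165) and (265,160), straddling the blue head at (220,215). The arm blocks the top view. Descending to grip.

{"op": "arm_command", "data": {"grip": [0.6,0.6,0.6,0,0,0,0,0], "offset": [[0,-0.001,0.03],[0,-0.001,0.064],[0,-0.001,0.064],[0,-0.001,0.064],[0,-0.001,0.064],[0,-0.001,0.064],[0,-0.001,0.064],[0,-0.001,0.064]], "spin": [0,0,0,0,0,0,0,0], "grip_force": 50}}

```text
t: 4.7
ee_pos: [0.483, -0.1635, 0.1169]
tcp_rot: [2.22, 2.219, 0.002]
wrist_force: [2.0, -0.7, 3.4]
width: 0.0192
gripper_force: 49.7
```

```bash
python3 - <<'E'
from h import *
plan([(.483,-.163,.25,0),(.458,.181,.25,0)]);print(bot.sense()["gripper_force"])
E
```

```text
t 4.7 pos [ 0.483  -0.1635  0.1169] alpha -0.03 tilt [ 0.003 -0.001 -1.   ] F [ 2.  -0.7  3.4] T [-0.14 -0.67 -0.01] w 0.0192
[   0.4    0.3 -133.1] spin -0.0
[ 344.4  -24.9 -133.5] spin -0.0
49.743579626083374
```

{"op": "arm_command", "data": {"grip": [0,0,0,0,0,0,0,0,0,0,0,0,0], "offset": [[0,0,-0.02],[0,0,-0.05],[0,0,-0.09],[0,0,-0.143],[0,0,-0.143],[0.06,-0.004,-0.143],[0.12,-0.009,-0.143],[0.18,-0.013,-0.143],[0.24,-0.017,-0.143],[0.29,-0.021,-0.143],[0.344,-0.025,-0.143],[0.344,-0.025,-0.143],[0.344,-0.025,-0.143]], "spin": [0,0,0,0,0,0,0,0,0,0,0,0,0]}}

```text
t: 6.32
ee_pos: [0.4559, 0.1801, 0.258]
tcp_rot: [-2.221, -2.221, 0.005]
wrist_force: [-0.1, -0.7, -0.9]
width: 0.0194
gripper_force: 50.0
```

```bash
python3 - <<'E'
from h import *
plan([(.458,.181,.25,0),(.458,.181,.10,0)])
ims={}
for n,(x,y,w,h) in {"scene":(240,130,100,100),"top":(220,190,100,75)}.items():
    im=bot.snapshot(n); ims[n]=im
np.savez("m2.npz",**ims)
x,y=225,110; a=cv2.resize(ims["scene"][y:y+120,x:x+120],None,fx=5,fy=5,interpolation=cv2.INTER_CUBIC)
s=bot.sense()["ee_pos"]
for z in(-.092,0): 
    u=(proj("scene",s+[0,0,z])+.5-[x,y])*5; cv2.circle(a,tuple(u.astype(int)),4,(0,0,255),-1); print(u)
for z in (.026,.008):
    pass
u=(proj("scene",[.458,.181,.026])+.5-[x,y])*5; cv2.circle(a,tuple(u.astype(int)),4,(0,255,0),-1); print(u)
cv2.imwrite("pics/b.png",a)
E
```

```text
t 6.325 pos [0.4559 0.1801 0.258 ] alpha -0.02 tilt [-0.003 -0.002 -1.   ] F [-0.1 -0.7 -0.9] T [-0.02  0.01 -0.01] w 0.0194
[0.9 2.1 8. ] spin -0.0
[  1.2   2.5 158. ] spin -0.0
[266.40112704 277.45549424]
[263.14701537 137.31492424]
[271.64146369 474.99166971]
```

View pics/b.png

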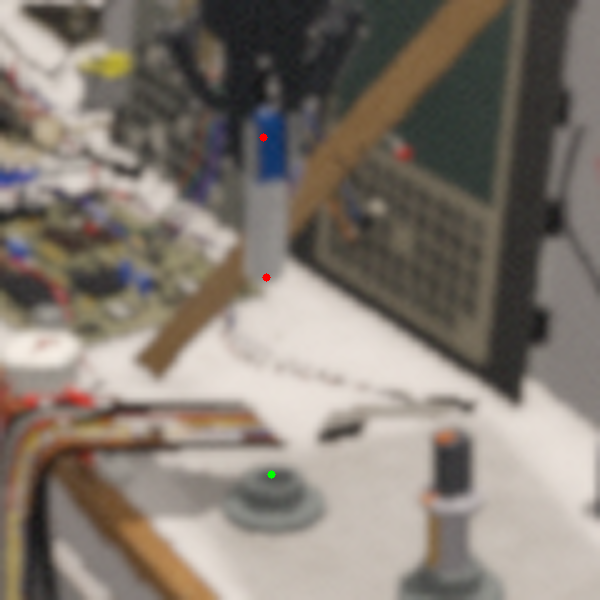

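The pin hangs straight at (265,110–280), and its bottom projects onto the expected point. Cup_b's rim at (270,478) sits directly below. Descending.

{"op": "arm_command", "data": {"grip": [0,0,0,0,0,0,0], "offset": [[0.001,0.002,0.05],[0.001,0.002,0.1],[0.001,0.002,0.12],[0.001,0.002,0.13],[0.001,0.002,0.138],[0.001,0.002,0.145],[0.001,0.002,0.145]], "spin": [0,0,0,0,0,0,0]}}

```text
t: 7.3
ee_pos: [0.4586, 0.1812, 0.1144]
tcp_rot: [-2.222, -2.22, 0.002]
wrist_force: [-1.0, -1.9, 0.0]
width: 0.0192
gripper_force: 50.0
```

```bash
python3 - <<'E'
from h import *
plan([(.458,.181,.10,0)])
E
```

```text
t 7.3 pos [0.4586 0.1812 0.1144] alpha -0.06 tilt [-0.001 -0.001 -1.   ] F [-1.  -1.9  0. ] T [-0.63  0.34  0.02] w 0.0192
[-0.1 -0.6 14.4] spin -0.1
```

{"op": "arm_command", "data": {"grip": [0,0,0,0,0,0], "offset": [[-0.001,-0.0005,0.003],[-0.001,-0.0005,0.007],[-0.001,-0.0005,0.011],[-0.001,-0.0005,0.014],[-0.001,-0.0005,0.015],[-0.001,-0.0005,0.016]], "spin": [0,0,0,0,0,0]}}

```text
t: 8.05
ee_pos: [0.4583, 0.1807, 0.1]
tcp_rot: [-2.222, -2.219, -0.001]
wrist_force: [-6.7, -5.6, 33.2]
width: 0.0194
gripper_force: 54.6
```

```bash
python3 - <<'E'
from h import *
plan([(.458,.181,.10,0)])
E
```

```text
t 8.05 pos [0.4583 0.1807 0.1   ] alpha -0.06 tilt [-0.001  0.001 -1.   ] F [-6.7 -5.6 33.2] T [-1.14  2.12 -0.  ] w 0.0194
[ 0.3 -0.3  0. ] spin -0.1
```

{"op": "arm_command", "data": {"grip": [0,0.5,0.5,0.5,0.5,0.5,0.5,0.5], "offset": [[-0.0005,-0.0005,-0.0015],[-0.0005,-0.0005,-0.0015],[-0.0005,-0.0005,-0.0015],[-0.0005,-0.0005,-0.03],[-0.0005,-0.0005,-0.08],[-0.0005,-0.0005,-0.08],[-0.04,0.01,-0.1],[-0.08,0.03,-0.1]], "spin": [0,0,0,0,0,0,0,0]}}

```text
t: 9.05
ee_pos: [0.4891, 0.1011, 0.1987]
tcp_rot: [2.219, 2.224, 0.003]
wrist_force: [0.8, 0.3, -0.3]
width: 0.0428
gripper_force: 0.0
```

```bash
python3 - <<'E'
from h import *
plan([(.504,.031,.20,-4),(.504,.031,.10,-4)])
im=bot.snapshot("scene"); x,y=245,165
cv2.imwrite("pics/c.png",cv2.resize(im[y:y+100,x:x+120],None,fx=5,fy=5,interpolation=cv2.INTER_CUBIC))
E
```

```text
t 9.05 pos [0.4891 0.1011 0.1987] alpha 0.13 tilt [ 0.001  0.001 -1.   ] F [ 0.8  0.3 -0.3] T [-0.05 -0.1   0.02] w 0.0428
[-70.1  14.8  -1.3] spin 4.1
[-70.2  14.6  98.7] spin 4.1
```

View pics/c.png

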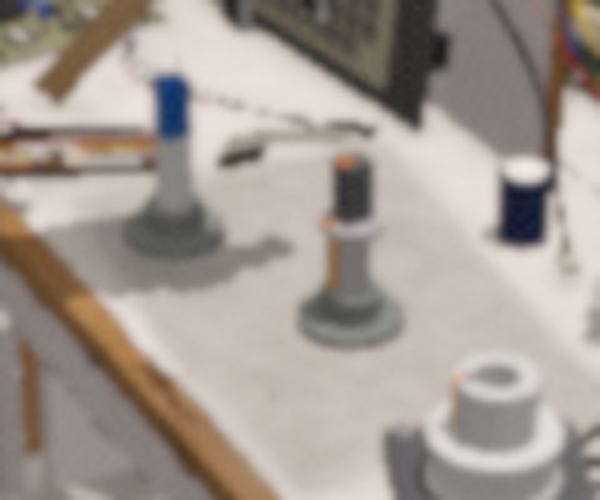

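The pin stands upright in cup_b at (172,110–230), and the pulley bore is empty at (497,378). Now the shaft.

To row units: 4 degrees is 0.0222.

{"op": "arm_command", "data": {"grip": [0.5,0.5,0.5,0.5,0.5,0,0,0,0,0], "offset": [[-0.04,0.008,0],[-0.07,0.015,0],[-0.07,0.015,0.04],[-0.07,0.015,0.09],[-0.07,0.015,0.099],[-0.07,0.015,0.099],[-0.07,0.015,0.099],[-0.07,0.015,0.099],[-0.07,0.015,0.099],[-0.07,0.015,0.099]], "spin": [0.0111,0.0222,0.0222,0.0222,0.0222,0.0222,0.0222,0.0222,0.0222,0.0222], "grip_force": 90}}

```text
t: 10.35
ee_pos: [0.5039, 0.031, 0.1]
tcp_rot: [2.298, 2.142, 0.002]
wrist_force: [-0.8, 0.7, 3.8]
width: 0.019
gripper_force: 88.2
```

```bash
python3 - <<'E'
from h import *
plan([(.504,.031,.2,-4),(.483,-.163,.20,-24.3)])
E
```

```text
t 10.35 pos [0.5039 0.031  0.1   ] alpha -4.02 tilt [ 0.001  0.    -1.   ] F [-0.8  0.7  3.8] T [ 0.13  0.16 -0.  ] w 0.019
[   0.     0.3 -100. ] spin -0.0
[-195.    -7.1 -100.1] spin 20.3
```

To row units: 20.3 degrees is 0.1128.

{"op": "arm_command", "data": {"grip": [0,0,0,0,0,0,0,0,0,0,0], "offset": [[0,0,-0.02],[0,0,-0.06],[0,0,-0.11],[-0.03,-0.001,-0.11],[-0.08,-0.003,-0.11],[-0.13,-0.005,-0.11],[-0.17,-0.006,-0.11],[-0.195,-0.007,-0.11],[-0.195,-0.007,-0.11],[-0.195,-0.007,-0.11],[-0.195,-0.007,-0.11]], "spin": [0,0,0,0.0222,0.0444,0.0667,0.0889,0.1128,0.1128,0.1128,0.1128]}}

```text
t: 11.72
ee_pos: [0.483, -0.1617, 0.2091]
tcp_rot: [-2.637, -1.706, -0.0]
wrist_force: [-0.4, 0.3, -2.1]
width: 0.0188
gripper_force: 88.3
```

```bash
python3 - <<'E'
from h import *
plan([(.483,-.1635,.18,-24.3),(.483,-.1635,.165,-24.3)])
im=bot.snapshot("scene"); x,y=300,180
a=cv2.resize(im[y:y+100,x:x+100],None,fx=6,fy=6,interpolation=cv2.INTER_CUBIC)
s=bot.sense()["ee_pos"];
for p in(s-[0,0,.092],[.483,-.163,.078]):
    u=(proj("scene",p)+.5-[x,y])*6; cv2.circle(a,tuple(u.astype(int)),3,(0,255,0),-1)
cv2.imwrite("pics/d.png",a)
E
```

```text
t 11.725 pos [ 0.483  -0.1617  0.2091] alpha -24.19 tilt [-0.     0.001 -1.   ] F [-0.4  0.3 -2.1] T [ 0.01  0.07 -0.03] w 0.0188
[-1.7  0.8 29.1] spin 0.1
[-1.7  0.8 44.1] spin 0.1
```

View pics/d.png

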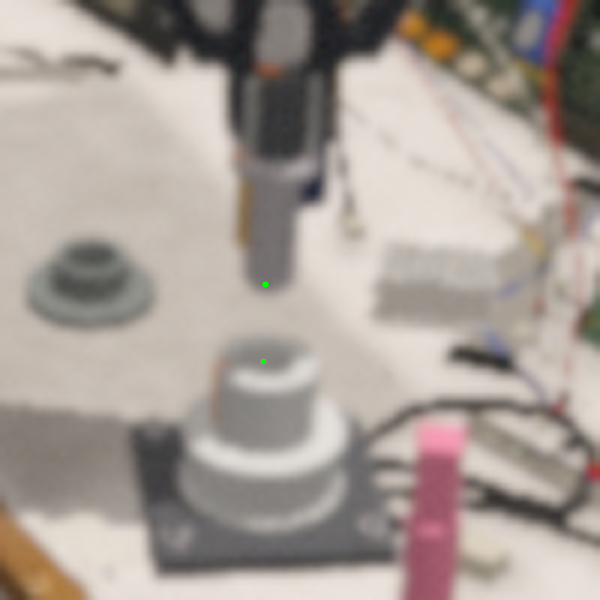

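The shaft hangs straight, its bottom at (270,287) over the bore mouth at (268,363), with the key and the hub mark both on the left. Inserting the plain part.

{"op": "arm_command", "data": {"grip": [0,0,0,0,0,0], "offset": [[-0.0017,0.0008,0.02],[-0.0017,0.0008,0.035],[-0.0017,0.0008,0.041],[-0.0017,0.0008,0.046],[-0.0017,0.0008,0.052],[-0.0017,0.0008,0.052]], "spin": [0,0,0,0,0,0]}}

```text
t: 12.52
ee_pos: [0.4827, -0.1645, 0.157]
tcp_rot: [-2.639, -1.703, 0.0]
wrist_force: [-0.2, 1.8, -2.7]
width: 0.0188
gripper_force: 88.4
```

```bash
python3 - <<'E'
from h import *
plan([(.483,-.1635,.150,-24.3),(.483,-.1635,.11,-24.3)])
E
```

```text
t 12.525 pos [ 0.4827 -0.1645  0.157 ] alpha -24.32 tilt [-0.001  0.001 -1.   ] F [-0.2  1.8 -2.7] T [ 0.52 -0.02  0.02] w 0.0188
[ 1.  -0.2  7. ] spin -0.0
[ 1.  -0.1 47. ] spin -0.0
```

{"op": "arm_command", "data": {"grip": [0,0,0,0,0,0], "offset": [[0.001,0,0.003],[0.001,0,0.005],[0.001,0,0.007],[0.001,0,0.009],[0.001,0,0.011],[0.001,0,0.012]], "spin": [0,0,0,0,0,0]}}

```text
t: 13.28
ee_pos: [0.4832, -0.1642, 0.1452]
tcp_rot: [2.64, 1.703, -0.0]
wrist_force: [-1.0, 0.7, -1.3]
width: 0.0187
gripper_force: 88.4
```

```bash
python3 - <<'E'
from h import *
plan([(.483,-.1635,.11,-24.3)])
E
```

```text
t 13.275 pos [ 0.4832 -0.1642  0.1452] alpha -24.34 tilt [-0. -0. -1.] F [-1.   0.7 -1.3] T [ 0.17  0.13 -0.09] w 0.0187
[ 0.6 -0.5 35.2] spin -0.0
```

{"op": "arm_command", "data": {"grip": [0,0,0,0,0,0,0], "offset": [[0.0003,-0.0003,0.005],[0.0003,-0.0003,0.01],[0.0003,-0.0003,0.015],[0.0003,-0.0003,0.02],[0.0003,-0.0003,0.025],[0.0003,-0.0003,0.03],[0.0003,-0.0003,0.032]], "spin": [0,0,0,0,0,0,0]}}

```text
t: 14.15
ee_pos: [0.4831, -0.1638, 0.1135]
tcp_rot: [-2.64, -1.703, -0.001]
wrist_force: [-0.6, 0.5, 6.4]
width: 0.0192
gripper_force: 89.4
```

```bash
python3 - <<'E'
from h import *
plan([(.483,-.1635,.11,-24.3)])
E
```

```text
t 14.15 pos [ 0.4831 -0.1638  0.1135] alpha -24.34 tilt [ 0.  0. -1.] F [-0.6  0.5  6.4] T [0.18 0.43 0.04] w 0.0192
[ 0.3 -0.2  3.5] spin -0.0
```

{"op": "arm_command", "data": {"grip": [0,0,0,0,0], "offset": [[0,0,0.001],[0,0,0.002],[0,0,0.003],[0,0,0.004],[0,0,0.0045]], "spin": [0,0,0,0,0]}}

```text
t: 14.78
ee_pos: [0.4831, -0.1639, 0.11]
tcp_rot: [-2.64, -1.703, -0.002]
wrist_force: [-3.8, 0.9, 16.9]
width: 0.0188
gripper_force: 90.6
```

```bash
python3 - <<'E'
from h import *
plan([(.483,-.1635,.11,-24.3)])
E
```

```text
t 14.775 pos [ 0.4831 -0.1639  0.11  ] alpha -24.35 tilt [ 0.001  0.001 -1.   ] F [-3.8  0.9 16.9] T [ 0.37  0.83 -0.01] w 0.0188
[ 0.3 -0.3 -0. ] spin -0.1
```

{"op": "arm_command", "data": {"grip": [0,0,0,0,0,0,0], "offset": [[0,0,0.0005],[0,0,0.001],[0,0,0.001],[0,0,0.001],[0,0,0.001],[0,0,0.001],[0,0,0.001]], "spin": [0,0,0,0,0,0,0]}}

```text
t: 15.65
ee_pos: [0.4831, -0.1638, 0.1099]
tcp_rot: [-2.64, -1.703, -0.003]
wrist_force: [-4.6, 1.9, 22.2]
width: 0.0189
gripper_force: 91.9
```

```bash
python3 - <<'E'
from h import *
plan([(.483,-.1635,.11,-24.3)])
im=bot.snapshot("scene"); x,y=250,170
cv2.imwrite("pics/e.png",cv2.resize(im[y:y+110,x:x+140],None,fx=5,fy=5,interpolation=cv2.INTER_CUBIC))
E
```

```text
t 15.65 pos [ 0.4831 -0.1638  0.1099] alpha -24.35 tilt [ 0.002  0.001 -1.   ] F [-4.6  1.9 22.2] T [0.51 1.25 0.02] w 0.0189
[ 0.3 -0.2 -0.1] spin -0.1
```

View pics/e.png

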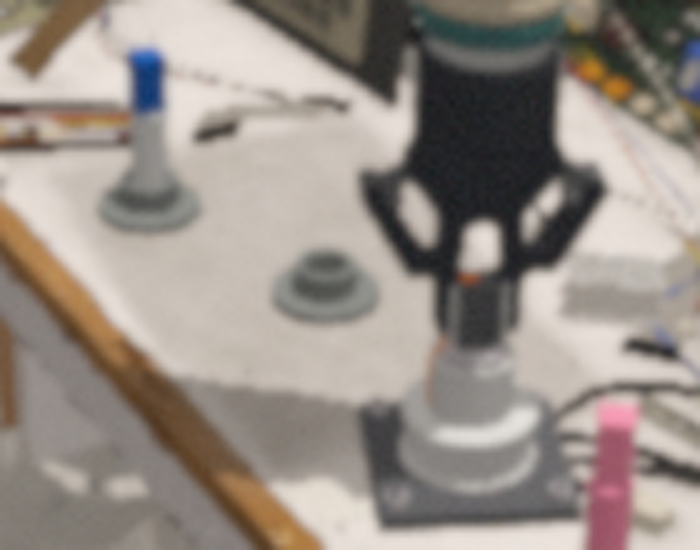

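The collar sits on the hub at (472,350). Pressing further raised the force without moving the shaft, so it is home, and the pin still stands in cup_b at (148,140). Handing in.

```bash
python3 -c "
from plant import bot
print(bot.close_job())"
```

```text
the job is handed in; nothing more can be done
None
```

The gauge pin stands released in cup_b, and the keyed shaft is gripped and held pressed home with its collar on the hub (about 22 N on the wrist); I handed the job in just after 15.65 s on the robot's clock, and no verdict came back.

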